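# Weigh the vial carrier on the hook scale

### The job

Weigh the steel carrier that holds the vial: take it out of its rack well by the black handle, hang its ring in the hook of the column scale and lower it slowly until the spring bears the whole weight before you let go, so that the hook never jumps. Leave it hanging, untouched and quite still, for two seconds, then slowly lift it off the hook and stand it gently back, fully down, in the well it came from. Do not knock or strain the scale, and leave the empty carrier, the timer, the blue-capped bottle and the beaker where they are.

Things in the scene. Friction and masses are not known exactly. Their poses are not given: they have to be found in the camera images.
- scale: aluminium column hook scale, fixed. Origin on the bench straight below the hook's throat; x axis points from the hook to the column, z up. Grey foot plate 250 x 130 x 17 mm, from x = -75 to +175 mm. Column 50 mm square, 320 mm high, front face at x = +99 mm. The hook arm, 6 mm round steel wire, comes out of the column's front and runs in -x
- hook_arm (a joint): how far the hook is pulled down, m: 0 = no load (upper stop), 0.09 = lower stop. It moves straight down against a spring: 0.1 N of preload, then 100 N/m (98 mm per kg), lightly damped, so it bounces when let go with a wrong load
- hook_seat (a point): top of the hook wire at the bottom of its V-shaped throat, 223 mm above the bench with no load; moves with the hook; axes as the scale's. The upturned free tip is 14 mm before it (-x) and its top 14 mm above it; the arm behind the throat (from 20 mm at +x) has its top 16 mm above it
- carrier: loose steel carrier to weigh, a small clear vial with white cap fixed in its cup; mass 0.17 to 0.67 kg, differs each run. Origin at the centre of its underside, z up. Cup 50 mm diameter, 30 mm high; two rods carry a fixed upright ring of 5 mm wire, inside diameter 34 mm, centre 88 mm up, in the carrier's y-z plane (the hook enters along its x); above it a stem and handle, 160 mm in all
- carrier_eye (a point): top of the inside of the carrier's ring, 105 mm above the carrier's origin: this point rests on the hook's throat
- carrier_handle (a point): grip point on the carrier's black handle, 147 mm above the carrier's origin. The handle measures 14 mm (carrier x) by 26 mm (carrier y) and reaches from 23 mm below to 13 mm above this point
- rack: white plastic block 85 (x) x 190 (y) x 26 mm high, fixed; origin at the centre of its underside. Two round wells 54 mm across and 16 mm deep (floor 10 mm above the bench), at y = -50 and +50 mm; a carrier stands in each, in either order. The well that the carrier came from is the one it goes back to
- empty_carrier: a second carrier of the same form without a vial, standing in the other well; leave it there
- timer: small white bench timer 45 x 60 x 18 mm lying on the bench; bystander
- blue_bottle: bottle with a blue cap, 48 mm diameter, 98 mm high; bystander
- beaker: small clear beaker, 57 mm diameter, 69 mm high; bystander

How it is judged:
By the outcome, as a careful person would: the job done as asked, in the order asked, and still so for the second after the job is handed in, with the robot touching nothing.
It also fails if it takes over 72 s, if anything falls off the work surface, if the arm or the gripper's body presses on something with over 40 N, if the wrist force passes 120 N, or if a joint passes its speed limit or range.

### The arm

A 6-joint arm with a two-finger parallel gripper is mounted at the origin on a cart in front of the work surface, level with it; the furniture and walls round the work are solid. World frame = base frame: x ahead of the robot, y to its left, z up, the work surface at z = 0. Lengths are in m, angles in rad, forces in N, time in s.
With the tool pointing down it reaches from about 0.35 to 0.725 m from the base axis. Payload 6 kg.
Tool frame: the origin (TCP) lies between the finger pads; the fingertips stand 11 mm ahead of it and the grasp point (between the pads) lies 8 mm behind it; z points along the fingers, y is the line along which they close (so a half turn about z gives the same grasp; the last joint's range is limited). The gripper opens to 85 mm and grips with 20 to 120 N. Pads are 22 mm wide; open, the fingers measure 114 mm over their backs; the gripper's body (76 mm by 85 mm) begins 54 mm behind the grasp point. The pads swing forward as they close: fully open they stand 13 mm farther back than shut.
Start: joints at [-0.999, 0.04, 0.085, 0, -1.615, -0.334], TCP at [0.141, -0.583, 0.242] pointing down, gripper open.
Joint ranges: [-2.56, 2.56], [-1.29, 2.01], [-1.08, 1.49], [-3.29, 1.98], [-2.81, -0.18], [-2.99, 2.99]. Speed limits (rad/s): [2.57, 2.57, 3.01, 3.14, 3.14, 3.14].

### API

Orientations are given as a unit quaternion [w, x, y, z].
In Python, from station import get_obs, snapshot, calibration, job_done, spot_in, cut_out gives the robot as it stands.
- The arm moves only by the tool jog_arm, never from a script. Its argument "commands" is a list of rows, each an object with "travel": the shift along the tool's x, y, z in m, a list of three; "turn": the turn about the tool's z in rad. A call has exactly 10 rows; each row is the pose to reach, as a shift and turn from the pose commanded when the call began, along the tool's axes at that moment; what a row does not reach only later rows make up. A row lasts 1/12 s, in which the tool goes at most 41.7 mm and 7.16 degrees, less where a joint would pass 70% of its speed; a pose out of reach is approached as far as the arm can. A call with a gripper value outside its range is refused whole. "fingers" is the finger opening in m, from 0 to 0.0854, set as the call begins (left out, the last holds). The fingers move at their own pace and stop on an object; the grip force is fixed at half the most. Time passes only in rows, so rows that repeat a pose let the fingers close, or fill a call up. It gives the time, the measured TCP pose, the force and the opening at its end, in the units of the state.
- get_obs(): the state, without advancing time (a new reading comes with each control period).
- snapshot(name): name is "side" or "top" or "wrist"; returns the picture (480x640x3 uint8, red, green, blue); there is no depth.
- calibration(name): a dict with "fx", "fy", "cx", "cy" (pixels), "R" (3x3) and "t" (3): a world point X has camera coordinates R X + t. Camera axes: x right, y down, z forward; pixel columns grow to the right and rows downward; lengths in m; the calibration is good to about 2 mm. The wrist camera is an equidistant fisheye: a pixel r from the principal point sees the ray r / f radians off the axis. A picture is of the moment at which its call begins: read the wrist's pose just before it. calibration takes no time and is no camera call; for the wrist camera it gives the pose at the moment of the call.
- job_done(): hands the job in, once; it reports no verdict.
Trained networks look in the newest picture that a camera, given by its name, has taken for a name from the list of things; names that differ only in an ending like _2 or _b are one class to them, and where a whole thing is asked for, a point or a joint stands for the part that bears it (a point fixed in the world has none). Each returns a list of dicts, best first, with "conf" (0 to 1); they miss things now and then, are a little off and sometimes report something else, mostly with a low value. They report only what shows in the picture. A call takes as long as a camera call.
- spot_in(query, camera): "rect" ([left, top, right, bottom] in pixels, round what is visible of it).
- cut_out(query, camera): "region" (480x640 bool, what is visible of it) and "rect" ([left, top, right, bottom] in pixels, round what is visible of it).
The state is a dict: "clock": time; "joint_positions": joint angles; "joint_velocities": joint speeds; "effort": joint torques, N m; "tool_pos": TCP position; "ee_rot": TCP orientation; "contact_force": force on the tool from outside, world axes, zero at the start; "torque": the same for the moment, N m; "opening": finger opening in m.
Only numpy, scipy, OpenCV 4.12 (cv2) and the standard library are available. Lean on these libraries where they do the work, as an engineer would, in place of code of your own. Each camera call takes 0.05 s, during which the arm holds its last target. There are 200 camera calls.

## Working session

There is one attempt and no reset: what is moved stays moved. The work goes in short steps, Python scripts to look and compute and a tool call to move; the robot and the scene stay as the last step left them, time stands still between calls to the robot, and variables do not carry over. Pictures are saved under pics/ and viewed, on a budget of 10 in all, crops included, one or two more only if the job needs it, and the job is handed in when it is done.

Besides the shell and the picture viewer there is one more tool, called after "Emit:" by a JSON object that holds its "op" and its "data", one argument or row to a line. jog_arm: Moves the arm, as the interface text tells. Its arguments: {"type":"object","properties":{"commands":{"type":"array","items":{"type":"object","properties":{"travel":{"type":"array","items":{"type":"number"}},"turn":{"type":"number"}}}},"fingers":{"type":"number"}},"required":["commands"]}

```bash
mkdir -p pics; ls; cat > h.py <<'E'
import numpy as np,cv2
from station import *
from scipy.spatial.transform import Rotation as Rn
def ray(c,u,v,fish=False):
    x=np.array([(u-c['cx'])/c['fx'],(v-c['cy'])/c['fy']])
    if fish:
        th=np.linalg.norm(x); d=np.r_[x/th*np.sin(th),np.cos(th)] if th>0 else np.array([0,0,1.])
    else: d=np.r_[x,1]
    R=np.array(c['R']);t=np.array(c['t'])
    d=R.T@d; return -R.T@t,d/np.linalg.norm(d)
def atz(c,u,v,z,fish=False):
    o,d=ray(c,u,v,fish); return o+d*(z-o[2])/d[2]
def proj(c,X,fish=False):
    p=np.array(c['R'])@np.array(X)+np.array(c['t'])
    if fish:
        r=np.hypot(*p[:2]); th=np.arctan2(r,p[2]); q=p[:2]/r*th
    else: q=p[:2]/p[2]
    return np.array([c['fx']*q[0]+c['cx'],c['fy']*q[1]+c['cy']])
def save(im,n): cv2.imwrite('pics/'+n+'.png',im[:,:,::-1])
E
python3 - <<'E'
from h import *
o=get_obs(); print({k:np.round(v,3) for k,v in o.items()})
for n in ['side','top']:
    im=snapshot(n); save(im,n); c=calibration(n); print(n,np.round(ray(c,c['cx'],c['cy']),3),c['fx'])
    for q in ['scale','hook_arm','carrier','carrier_handle','empty_carrier','rack','timer','blue_bottle','beaker']:
        print(q,[(np.round(d['conf'],2),np.round(d['rect']).tolist()) for d in spot_in(q,n)[:3]])
E
```

```text
pics
{'clock': np.float64(0.0), 'joint_positions': array([-9.990e-01,  4.100e-02,  8.400e-02, -1.000e-03, -1.615e+00,
       -3.340e-01]), 'joint_velocities': array([-0.002,  0.   ,  0.001,  0.002,  0.003, -0.   ]), 'effort': array([-0.0000e+00, -3.6820e+01,  3.4741e+01,  6.9320e+00, -5.0000e-03,
        0.0000e+00]), 'tool_pos': array([ 0.141, -0.583,  0.241]), 'ee_rot': array([-0.   , -0.119,  0.993,  0.001]), 'contact_force': array([-0.347, -0.29 ,  0.278]), 'torque': array([0.032, 0.022, 0.002]), 'opening': np.float64(0.085)}
side [[ 0.194  0.782  0.976]
 [ 0.256 -0.718 -0.647]] 613.0686248028736
scale []
hook_arm [(np.float64(0.82), [207.0, 304.0, 277.0, 322.0])]
carrier [(np.float64(0.94), [329.0, 191.0, 347.0, 247.0]), (np.float64(0.39), [304.0, 212.0, 324.0, 274.0])]
carrier_handle [(np.float64(0.66), [328.0, 189.0, 347.0, 248.0])]
empty_carrier [(np.float64(0.86), [303.0, 210.0, 325.0, 272.0])]
rack [(np.float64(0.73), [287.0, 226.0, 362.0, 292.0])]
timer [(np.float64(0.92), [341.0, 335.0, 373.0, 363.0])]
blue_bottle [(np.float64(0.79), [218.0, 251.0, 245.0, 296.0])]
beaker 
[... 160 characters left out ...]
8064934692
scale [(np.float64(0.93), [173.0, 179.0, 241.0, 287.0]), (np.float64(0.27), [292.0, 178.0, 311.0, 196.0])]
hook_arm [(np.float64(0.55), [192.0, 205.0, 200.0, 244.0])]
carrier [(np.float64(0.82), [365.0, 244.0, 388.0, 264.0])]
carrier_handle [(np.float64(0.88), [368.0, 243.0, 385.0, 265.0]), (np.float64(0.51), [188.0, 208.0, 200.0, 241.0])]
empty_carrier [(np.float64(0.61), [333.0, 232.0, 347.0, 254.0]), (np.float64(0.34), [256.0, 290.0, 284.0, 315.0])]
rack [(np.float64(0.64), [321.0, 225.0, 396.0, 275.0])]
timer [(np.float64(0.81), [256.0, 293.0, 284.0, 314.0])]
blue_bottle [(np.float64(0.7), [296.0, 178.0, 312.0, 197.0])]
beaker [(np.float64(0.76), [430.0, 206.0, 448.0, 227.0])]
```

```bash
python3 - <<'E'
from h import *
a=cv2.imread('pics/side.png')[150:380,180:390]; b=cv2.imread('pics/top.png')[160:330,160:460]
a=cv2.resize(a,None,fx=2.4,fy=2.4,interpolation=2); b=cv2.resize(b,None,fx=2.5,fy=2.5,interpolation=2)
cv2.imwrite('pics/a.png',a); cv2.imwrite('pics/b.png',b)
E
```

```text
(no output)
```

View pics/a.png

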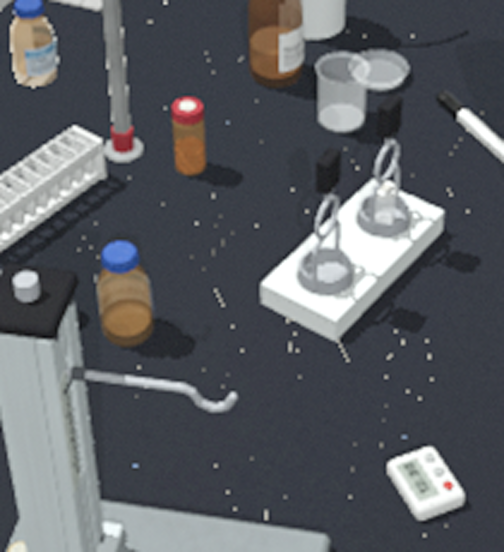

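View pics/b.png

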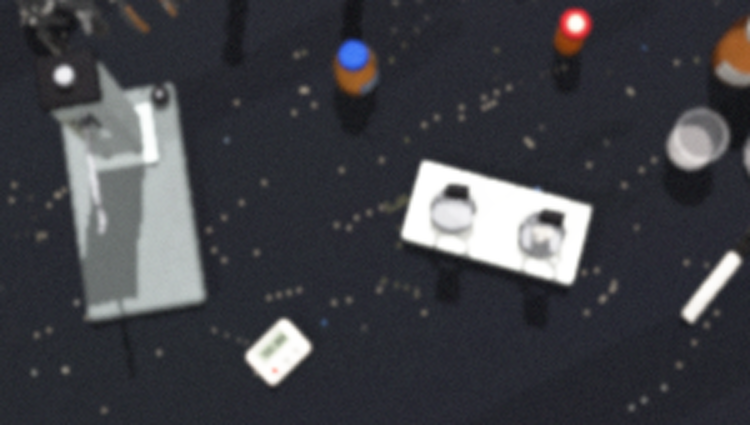

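The vial carrier stands in the right-hand (top view) well, handle near top pixel (376,254). The hook points toward the image bottom in the top view, at about (200,250). Blue bottle, timer and beaker stay clear of the direct path.

```bash
python3 - <<'E'
from h import *
c=calibration('top')
f=lambda x,y,z:np.round(atz(c,x/2.5+160,y/2.5+160,z),3)
R=[f(*p,.026) for p in [(420,160),(592,207),(573,284),(402,240)]]
print('rack',R,np.mean(R,0))
P=[f(*p,.017) for p in [(172,84),(205,300),(88,318),(60,90)]]
print('plate',P)
print('handle v',f(550,217,.170),'cup v',f(541,235,.045),'handle e',f(457,191,.17))
print('tip',f(101,230,.237),'armbase',f(92,157,.239),'coltop',f(68,78,.32))
print('bottle',f(355,53,.098),'timer',f(279,351,.018),'beaker',f(700,135,.069))
s=calibration('side'); g=lambda x,y:(x/2.4+180,y/2.4+150)
print('side tip',np.round(atz(s,*g(234,397),.237),3),'throat',np.round(atz(s,*g(215,407),.223),3),'arm',np.round(atz(s,*g(80,374),.239),3))
w=snapshot('wrist'); save(w,'w0'); k=calibration('wrist'); print(k['fx'],np.round(ray(k,k['cx'],k['cy'],True),3), k['cx'],k['cy'])
o=get_obs();print(Rn.from_quat(o['ee_rot'],scalar_first=True).as_matrix().round(3))
E
```

```text
rack [array([ 0.585, -0.133,  0.026]), array([ 0.536, -0.323,  0.026]), array([ 0.451, -0.302,  0.026]), array([ 0.495, -0.115,  0.026])] [ 0.51675 -0.21825  0.026  ]
plate [array([0.667, 0.146, 0.017]), array([0.426, 0.099, 0.017]), array([0.404, 0.227, 0.017]), array([0.658, 0.272, 0.017])]
handle v [ 0.503 -0.263  0.17 ] cup v [ 0.501 -0.266  0.045] handle e [ 0.528 -0.17   0.17 ]
tip [0.472 0.174 0.237] armbase [0.543 0.186 0.239] coltop [0.602 0.195 0.32 ]
bottle [ 0.687 -0.061  0.098] timer [0.372 0.016 0.018] beaker [ 0.61  -0.435  0.069]
side tip [0.472 0.174 0.237] throat [0.486 0.175 0.223] arm [0.577 0.195 0.239]
371.64829954431775 [[ 0.068 -0.601  0.374]
 [ 0.287  0.072 -0.955]] 323.6001710763765 244.78733191412394
[[-0.972 -0.236 -0.   ]
 [-0.236  0.972  0.   ]
 [ 0.     0.    -1.   ]]
```

View pics/w0.png

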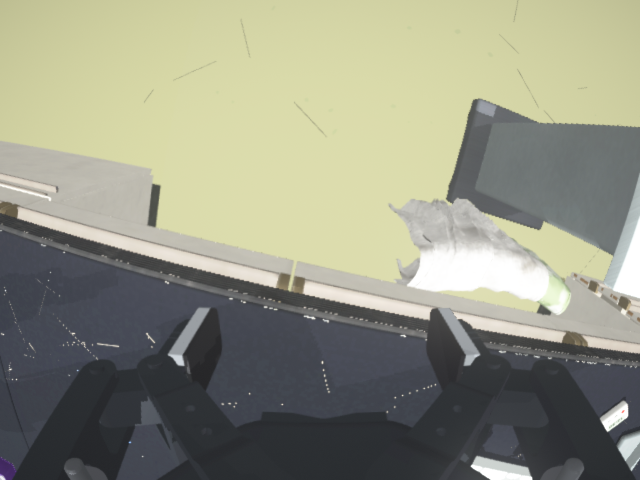

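Wrist picture: the camera sits on the tool's +x side with image up = tool +x; nothing of the job is in view yet. The rack, plate (0.252 m long) and hook positions agree between views. Going above the vial carrier's handle.

Emit:
{"op": "jog_arm", "data": {
  "commands": [
    {"travel":[-0.015,0.008,-0.03],"turn":0.05},
    {"travel":[-0.05,0.025,-0.06],"turn":0.15},
    {"travel":[-0.085,0.045,-0.06],"turn":0.25},
    {"travel":[-0.12,0.064,-0.06],"turn":0.35},
    {"travel":[-0.155,0.083,-0.06],"turn":0.45},
    {"travel":[-0.19,0.102,-0.06],"turn":0.49},
    {"travel":[-0.225,0.12,-0.06],"turn":0.49},
    {"travel":[-0.26,0.138,-0.06],"turn":0.49},
    {"travel":[-0.295,0.157,-0.06],"turn":0.49},
    {"travel":[-0.33,0.175,-0.06],"turn":0.49}
  ]
}}

```text
clock: 1.88
tool_pos: [0.422, -0.3336, 0.3027]
ee_rot: [0.0, 0.126, 0.992, -0.0]
contact_force: [0.2, -0.5, -0.1]
opening: 0.0851
```

Emit:
{"op": "jog_arm", "data": {
  "commands": [
    {"travel":[-0.015,0.022,0]},
    {"travel":[-0.03,0.044,0]},
    {"travel":[-0.045,0.066,0]},
    {"travel":[-0.055,0.082,0]},
    {"travel":[-0.061,0.089,0]},
    {"travel":[-0.061,0.089,0]},
    {"travel":[-0.061,0.089,0]},
    {"travel":[-0.061,0.089,0]},
    {"travel":[-0.061,0.089,0]},
    {"travel":[-0.061,0.089,0]}
  ]
}}

```text
$.commands[0]: bad value
```

```bash
python3 - <<'E'
from h import *
k=calibration('wrist'); w=snapshot('wrist'); save(w,'w1'); import pickle; pickle.dump(k,open('k1.p','wb'))
for q in ['carrier_handle','carrier','empty_carrier']:
    for d in cut_out(q,'wrist')[:2]:
        ys,xs=np.nonzero(d['region']); r=cv2.minAreaRect(np.c_[xs,ys].astype(np.float32))
        print(q,round(d['conf'],2),np.round(d['rect']),len(xs),r)
E
```

```text
carrier_handle 0.98 [372. 236. 440. 323.] 2970 ((407.876953125, 276.7846374511719), (90.79341888427734, 43.90829086303711), 60.2551155090332)
carrier_handle 0.15 [551.  79. 591. 134.] 1287 ((571.4973754882812, 105.7901382446289), (32.89557647705078, 45.060462951660156), 30.256441116333008)
carrier 0.69 [370. 234. 438. 319.] 2997 ((408.6153259277344, 276.4230651855469), (92.35758972167969, 44.376014709472656), 56.3099365234375)
empty_carrier 0.77 [452. 237. 541. 315.] 2569 ((497.00006103515625, 278.5000305175781), (102.53048706054688, 40.305084228515625), 45.0)
```

View pics/w1.png

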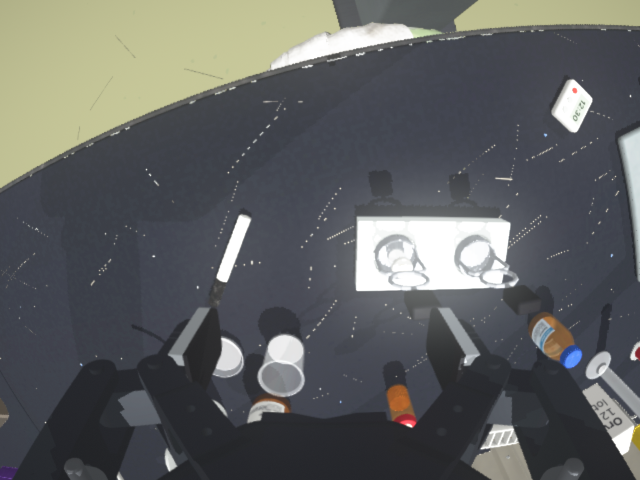

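The rack lies square with the tool axes (edges horizontal, 357–508). Vial ring is at (408,280), its black handle at (421,305). The move was refused for a missing "turn"; sending it again.

Emit:
{"op": "jog_arm", "data": {
  "commands": [
    {"travel":[-0.015,0.022,0],"turn":0},
    {"travel":[-0.03,0.044,0],"turn":0},
    {"travel":[-0.045,0.066,0],"turn":0},
    {"travel":[-0.055,0.082,0],"turn":0},
    {"travel":[-0.061,0.089,0],"turn":0},
    {"travel":[-0.061,0.089,0],"turn":0},
    {"travel":[-0.061,0.089,0],"turn":0},
    {"travel":[-0.061,0.089,0],"turn":0},
    {"travel":[-0.061,0.089,0],"turn":0},
    {"travel":[-0.061,0.089,0],"turn":0}
  ]
}}

```text
clock: 2.92
tool_pos: [0.5015, -0.2651, 0.3026]
ee_rot: [0.0, 0.126, 0.992, -0.0]
contact_force: [-0.2, 0.8, 0.1]
opening: 0.0854
```

```bash
python3 - <<'E'
from h import *
import pickle
k=calibration('wrist'); w=snapshot('wrist'); pickle.dump(k,open('k1.p','wb'))
for q in ['carrier_handle','empty_carrier']:
    for d in cut_out(q,'wrist')[:2]:
        print(q,round(d['conf'],2),np.round(d['rect']))
o=get_obs(); print(o['tool_pos'].round(4))
c=w[200:400,220:420]; save(cv2.resize(c,None,fx=3,fy=3,interpolation=2),'w2')
E
```

```text
carrier_handle 0.62 [296. 184. 347. 255.]
empty_carrier 0.85 [387. 183. 466. 254.]
[ 0.5018 -0.2647  0.3025]
```

View pics/w2.png

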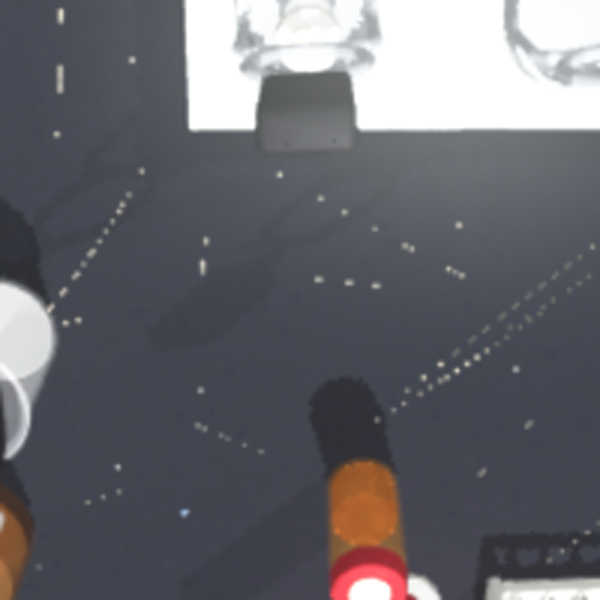

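Handle fills crop (257–357, 72–152); its top edges are horizontal, so the carrier's yaw matches the tool's within a degree or two.

```bash
python3 - <<'E'
from h import *
import pickle
k=pickle.load(open('k1.p','rb')); R=Rn.from_quat(get_obs()['ee_rot'],scalar_first=True).as_matrix(); p=get_obs()['tool_pos']
g=lambda x,y,z:(lambda X:(X.round(4),(R.T@(X-p)).round(4)))(atz(k,x/3+220,y/3+200,z,True))
print('far L,R',g(262,152,.17),g(353,152,.17)); print('near L,R',g(257,138,.17),g(357,138,.17)); print('low edge',g(262,73,.134),g(352,73,.134))
print(np.degrees(np.arctan2(R[1,1],R[0,1])))
E
```

```text
far L,R (array([ 0.5084, -0.2791,  0.17  ]), array([-0.01  , -0.0123,  0.1325])) (array([ 0.5141, -0.2571,  0.17  ]), array([-0.01  ,  0.0104,  0.1325]))
near L,R (array([ 0.5046, -0.2793,  0.17  ]), array([-0.0063, -0.0135,  0.1325])) (array([ 0.5108, -0.2553,  0.17  ]), array([-0.0063,  0.0113,  0.1325]))
low edge (array([ 0.4972, -0.2775,  0.134 ]), array([ 0.0013, -0.0136,  0.1685])) (array([ 0.5034, -0.2534,  0.134 ]), array([0.0013, 0.0113, 0.1685]))
75.51690205152808
```

Emit:
{"op": "jog_arm", "data": {
  "commands": [
    {"travel":[-0.004,-0.001,0.015],"turn":0},
    {"travel":[-0.004,-0.001,0.035],"turn":0},
    {"travel":[-0.004,-0.001,0.06],"turn":0},
    {"travel":[-0.004,-0.001,0.085],"turn":0},
    {"travel":[-0.004,-0.001,0.11],"turn":0},
    {"travel":[-0.004,-0.001,0.13],"turn":0},
    {"travel":[-0.004,-0.001,0.143],"turn":0},
    {"travel":[-0.004,-0.001,0.15],"turn":0},
    {"travel":[-0.004,-0.001,0.15],"turn":0},
    {"travel":[-0.004,-0.001,0.15],"turn":0}
  ]
}}

```text
clock: 3.9
tool_pos: [0.5061, -0.2666, 0.1533]
ee_rot: [0.0, 0.126, 0.992, -0.0]
contact_force: [-0.2, -0.6, 0.8]
opening: 0.0858
```

Emit:
{"op": "jog_arm", "data": {
  "commands": [
    {"travel":[0,0,0],"turn":0},
    {"travel":[0,0,0],"turn":0},
    {"travel":[0,0,0],"turn":0},
    {"travel":[0,0,0],"turn":0},
    {"travel":[0,0,0],"turn":0},
    {"travel":[0,0,0],"turn":0},
    {"travel":[0,0,0],"turn":0},
    {"travel":[0,0,0],"turn":0},
    {"travel":[0,0,0],"turn":0},
    {"travel":[0,0,0],"turn":0}
  ],
  "fingers": 0.02
}}

```text
clock: 4.73
tool_pos: [0.5059, -0.2666, 0.1529]
ee_rot: [0.0, 0.126, 0.992, -0.0]
contact_force: [-1.1, -1.6, 4.2]
opening: 0.0251
```

```bash
python3 - <<'E'
from h import *
o=get_obs(); print({k:np.round(o[k],4) for k in ['clock','tool_pos','ee_rot','contact_force','torque','opening']})
w=snapshot('wrist'); save(w,'w3')
E
```

```text
{'clock': np.float64(4.7333), 'tool_pos': array([ 0.5059, -0.2666,  0.1529]), 'ee_rot': array([ 4.000e-04,  1.258e-01,  9.921e-01, -3.000e-04]), 'contact_force': array([-1.0638, -1.6096,  4.2136]), 'torque': array([-0.5355,  0.2646, -0.0125]), 'opening': np.float64(0.0251)}
```

View pics/w3.png

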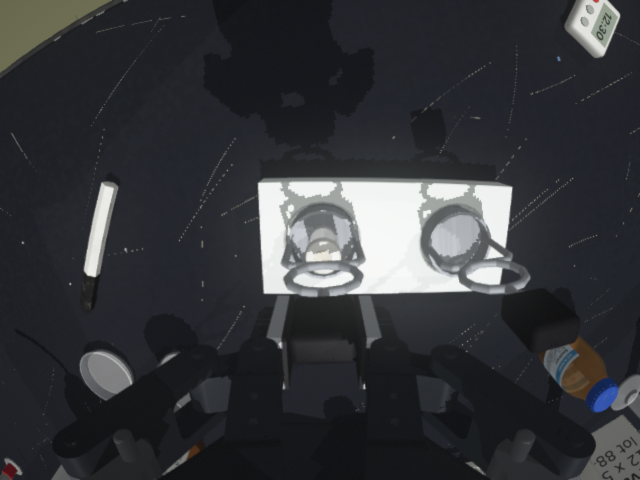

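Handle is held squarely between the pads (opening 25 mm, at (320,340)). Lifting out slowly.

Emit:
{"op": "jog_arm", "data": {
  "commands": [
    {"travel":[0,0,-0.002],"turn":0},
    {"travel":[0,0,-0.005],"turn":0},
    {"travel":[0,0,-0.01],"turn":0},
    {"travel":[0,0,-0.015],"turn":0},
    {"travel":[0,0,-0.022],"turn":0},
    {"travel":[0,0,-0.03],"turn":0},
    {"travel":[0,0,-0.045],"turn":0},
    {"travel":[0,0,-0.06],"turn":0},
    {"travel":[0,0,-0.08],"turn":0},
    {"travel":[0,0,-0.1],"turn":0}
  ]
}}

```text
clock: 5.62
tool_pos: [0.5055, -0.2661, 0.2535]
ee_rot: [-0.0, 0.126, 0.992, 0.0]
contact_force: [0.6, -0.5, -5.6]
opening: 0.0248
```

Emit:
{"op": "jog_arm", "data": {
  "commands": [
    {"travel":[0,0,-0.02],"turn":0},
    {"travel":[0,0,-0.04],"turn":0},
    {"travel":[0,0,-0.06],"turn":0},
    {"travel":[0,0,-0.075],"turn":0},
    {"travel":[0,0,-0.08],"turn":0},
    {"travel":[0,0,-0.08],"turn":0},
    {"travel":[0,0,-0.08],"turn":0},
    {"travel":[0,0,-0.08],"turn":0},
    {"travel":[0,0,-0.08],"turn":0},
    {"travel":[0,0,-0.08],"turn":0}
  ]
}}

```text
clock: 6.45
tool_pos: [0.5056, -0.2662, 0.3312]
ee_rot: [-0.001, 0.126, 0.992, 0.0]
contact_force: [0.4, -0.3, -6.0]
opening: 0.0252
```

```bash
python3 - <<'E'
from h import *
o=get_obs(); F=[]
for i in range(6): snapshot('side'); F.append(get_obs()['contact_force'])
print({k:np.round(o[k],4) for k in ['clock','tool_pos','ee_rot','contact_force','torque','opening']}); print(np.round(F,2),np.mean(F,0))
p=o['tool_pos'];R=Rn.from_quat(o['ee_rot'],scalar_first=True).as_matrix()
T=np.array([.445,.169,.333]); print((R.T@(T-p)).round(4))
E
```

```text
{'clock': np.float64(6.45), 'tool_pos': array([ 0.5056, -0.2662,  0.3312]), 'ee_rot': array([-9.000e-04,  1.258e-01,  9.921e-01,  1.000e-04]), 'contact_force': array([ 0.4135, -0.2885, -5.9591]), 'torque': array([0.0024, 0.0437, 0.0039]), 'opening': np.float64(0.0252)}
[[ 0.83 -0.4  -5.47]
 [ 0.14 -0.48 -5.04]
 [ 0.43  0.3  -5.53]
 [ 0.06  0.82 -6.03]
 [-0.15  0.12 -6.06]
 [-0.38 -0.52 -6.32]] [ 0.15516876 -0.02692735 -5.73982223]
[ 0.1673  0.4063 -0.0015]
```

Emit:
{"op": "jog_arm", "data": {
  "commands": [
    {"travel":[0.003,0.008,0],"turn":-0.02},
    {"travel":[0.009,0.022,0],"turn":-0.05},
    {"travel":[0.017,0.041,0],"turn":-0.09},
    {"travel":[0.026,0.062,0],"turn":-0.13},
    {"travel":[0.035,0.085,0],"turn":-0.17},
    {"travel":[0.045,0.108,0],"turn":-0.21},
    {"travel":[0.055,0.131,0],"turn":-0.25},
    {"travel":[0.065,0.155,0],"turn":-0.29},
    {"travel":[0.075,0.18,0],"turn":-0.33},
    {"travel":[0.085,0.205,0],"turn":-0.37}
  ]
}}

```text
clock: 7.58
tool_pos: [0.4739, -0.0452, 0.3326]
ee_rot: [0.0, -0.06, 0.998, 0.0]
contact_force: [0.7, 0.5, -6.7]
opening: 0.0247
```

```bash
cat > to.py <<'E'
import sys
from h import *
o=get_obs(); p=o['tool_pos'];R=Rn.from_quat(o['ee_rot'],scalar_first=True).as_matrix()
T=np.array(list(map(float,sys.argv[1:4]))); print(o['clock'],p.round(4),(R.T@(T-p)).round(4),'ydeg',np.degrees(np.arctan2(R[1,1],R[0,1])).round(2))
E
python3 to.py .445 .169 .333
```

```text
7.5833 [ 0.4739 -0.0452  0.3326] [ 0.003   0.2161 -0.0004] ydeg 96.91
```

Emit:
{"op": "jog_arm", "data": {
  "commands": [
    {"travel":[0.0,0.025,0],"turn":-0.03},
    {"travel":[0.001,0.05,0],"turn":-0.066},
    {"travel":[0.001,0.075,0],"turn":-0.066},
    {"travel":[0.002,0.1,0],"turn":-0.066},
    {"travel":[0.002,0.125,0],"turn":-0.066},
    {"travel":[0.003,0.15,0],"turn":-0.066},
    {"travel":[0.003,0.175,0],"turn":-0.066},
    {"travel":[0.003,0.195,0],"turn":-0.066},
    {"travel":[0.003,0.209,0],"turn":-0.066},
    {"travel":[0.003,0.215,0],"turn":-0.066}
  ]
}}

```text
clock: 8.42
tool_pos: [0.4456, 0.1685, 0.3321]
ee_rot: [-0.0, -0.093, 0.996, 0.0]
contact_force: [0.4, 0.0, -7.0]
opening: 0.025
```

```bash
python3 to.py .445 .169 .333; python3 - <<'E'
from h import *
s=snapshot('side');w=snapshot('wrist'); 
import pickle; pickle.dump(calibration('wrist'),open('k4.p','wb'))
c=np.vstack([np.hstack([cv2.resize(s[180:400,180:380],(400,440)),cv2.resize(w[150:480,200:500],(400,440))])]); save(c,'x4'); save(s,'s4'); save(w,'w4')
for q in ['hook_arm','carrier']: print(q,[(round(d['conf'],2),np.round(d['rect'])) for d in spot_in(q,'wrist')[:2]])
E
```

```text
8.4167 [0.4456 0.1685 0.3321] [ 0.0005  0.0006 -0.0009] ydeg 100.7
hook_arm [(0.66, array([319., 369., 344., 416.]))]
carrier [(0.82, array([278., 203., 364., 366.])), (0.56, array([  5., 200.,  92., 255.]))]
```

View pics/x4.png

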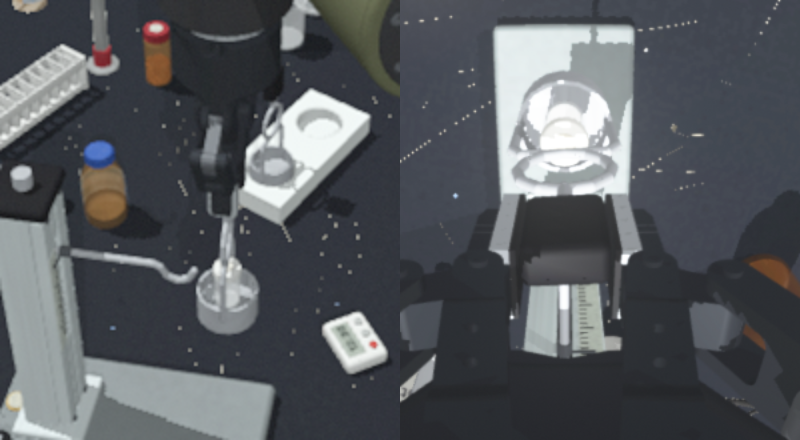

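Side view: ring hangs in front of the hook tip, cup still left of/below it. Wrist view: hook arm (crop x≈565) and handle (centre ≈566) lie in line, plate edges parallel to the tool.

```bash
python3 - <<'E'
from h import *
import pickle
k=pickle.load(open('k4.p','rb'));o=get_obs();p=o['tool_pos'];R=Rn.from_quat(o['ee_rot'],scalar_first=True).as_matrix()
for v in (290,350):
    X=atz(k,200+165*.75,150+v*.75,.236,True); print(X.round(4),(R.T@(X-p)).round(4))
for u in (494+2,634-1):
  for v in (40,190):
    X=atz(k,200+(u-400)*.75,150+v*.75,.017,True); print('plate',X.round(4),(R.T@(X-p)).round(4))
for u in (497,633):
    X=atz(k,200+(u-400)*.75,150+22*.75,.017,True); print('front',X.round(4),(R.T@(X-p)).round(4))
s=calibration('side')
w=lambda x,y:(180+x/2,180+y/2)
print('throat',atz(s,*w(182,279),.223),'tip',atz(s,*w(195,269),.237),'armbase',atz(s,*w(70,252),.239))
eye=p-[0,0,.0379]; print('expected eye px crop',(proj(s,eye)-[180,180])*2,'cup bottom',(proj(s,eye-[0,0,.105])-[180,180])*2, 'handle top',(proj(s,eye+[0,0,.055])-[180,180])*2)
im=snapshot('side'); save(cv2.resize(im[200:360,230:330],None,fx=5,fy=5,interpolation=2)[:, :],'s5')
d=cut_out('hook_arm','side');print([(round(x['conf'],2),x['rect']) for x in d])
if d:
  ys,xs=np.nonzero(d[0]['region']); print([(x,ys[xs==x].min(),ys[xs==x].max()) for x in range(xs.max()-14,xs.max()+1) if (xs==x).any()])
E
```

```text
[0.5342 0.1848 0.236 ] [-0.0899  0.0023  0.0966]
[0.5799 0.1935 0.236 ] [-0.1364  0.0025  0.0966]
plate [0.4377 0.1031 0.017 ] [ 0.0201 -0.0603  0.3156]
plate [0.5846 0.125  0.017 ] [-0.1283 -0.0656  0.3156]
plate [0.4144 0.2255 0.017 ] [0.0205 0.0642 0.3156]
plate [0.5592 0.2589 0.017 ] [-0.1279  0.0706  0.3156]
front [0.4212 0.1013 0.017 ] [ 0.0366 -0.0591  0.3156]
front [0.3983 0.222  0.017 ] [0.037  0.0638 0.3155]
throat [0.48373766 0.17440011 0.223     ] tip [0.47292072 0.17207001 0.237     ] armbase [0.57389215 0.1939064  0.239     ]
expected eye px crop [228.18112889 222.55176868] cup bottom [228.64591805 311.48069837] handle top [227.91003639 170.68316387]
[(0.7, [209.6, 303.3, 277.8, 322.2])]
[(263, np.int64(316), np.int64(319)), (264, np.int64(317), np.int64(320)), (265, np.int64(317), np.int64(320)), (266, np.int64(318), np.int64(321)), (267, np.int64(318), np.int64(321)), (268, np.int64(318), np.int64(321)), (269, np.int64(318), np.int64(321)), (270, np.int64(318), np.int64(321)), (271, np.int64(318), np.int64(321)), (272, np.int64(318), np.int64(321)), (273, np.int64(317), np.int64(321)), (274, np.int64(316), np.int64(320)), (275, np.int64(315), np.int64(319)), (276, np.int64(314), np.int64(318)), (277, np.int64(314), np.int64(317))]
```

View pics/s5.png

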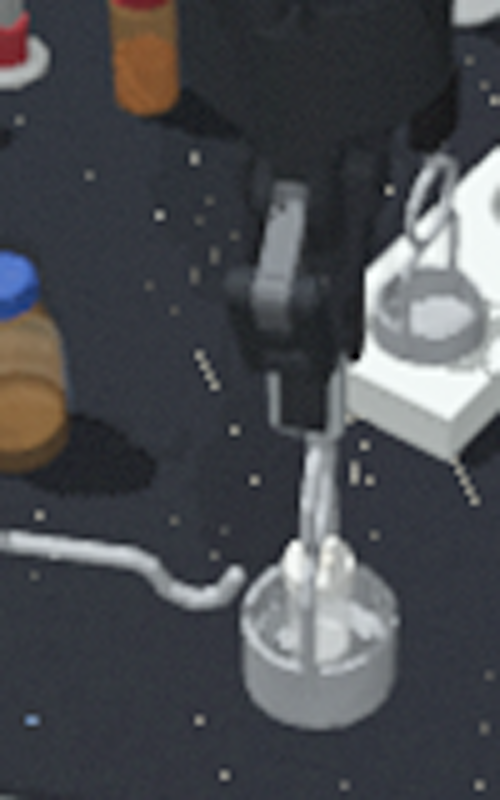

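Ring seen edge-on at crop (322,447–545), the expected eye projection agrees (320,456); hook throat at ~(200,600), about 38.5 mm ahead. Lower to ~20 mm above the seat.

Emit:
{"op": "jog_arm", "data": {
  "commands": [
    {"travel":[0,0,0.004],"turn":0},
    {"travel":[0,0,0.01],"turn":0},
    {"travel":[0,0,0.018],"turn":0},
    {"travel":[0,0,0.026],"turn":0},
    {"travel":[0,0,0.034],"turn":0},
    {"travel":[0,0,0.042],"turn":0},
    {"travel":[0,0,0.047],"turn":0},
    {"travel":[0,0,0.05],"turn":0},
    {"travel":[0,0,0.05],"turn":0},
    {"travel":[0,0,0.05],"turn":0}
  ]
}}

```text
clock: 9.55
tool_pos: [0.4464, 0.1666, 0.2825]
ee_rot: [0.0, -0.092, 0.996, 0.0]
contact_force: [0.1, 0.1, -5.7]
opening: 0.0254
```

```bash
python3 to.py .4837 .1744 .283; python3 - <<'E'
from h import *
im=snapshot('side'); save(cv2.resize(im[230:350,240:320],None,fx=6,fy=6,interpolation=2),'s6')
print(get_obs()['contact_force'])
E
```

```text
9.55 [0.4464 0.1666 0.2825] [-0.0381  0.0009 -0.0005] ydeg 100.53
[-0.07459788  0.53752022 -5.88053088]
```

View pics/s6.png

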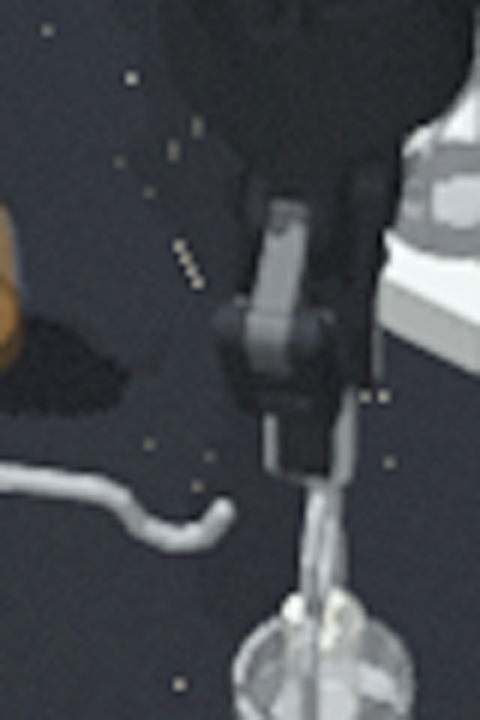

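Eye is ~5–7 mm above the tip top (505) with the ring bottom (~600) well under the hook wire: fit to enter. Moving in.

Emit:
{"op": "jog_arm", "data": {
  "commands": [
    {"travel":[-0.003,0.001,-0.001],"turn":0},
    {"travel":[-0.007,0.001,-0.001],"turn":0},
    {"travel":[-0.011,0.001,-0.001],"turn":0},
    {"travel":[-0.016,0.001,-0.001],"turn":0},
    {"travel":[-0.021,0.001,-0.001],"turn":0},
    {"travel":[-0.026,0.001,-0.001],"turn":0},
    {"travel":[-0.031,0.001,-0.001],"turn":0},
    {"travel":[-0.035,0.001,-0.001],"turn":0},
    {"travel":[-0.038,0.001,-0.001],"turn":0},
    {"travel":[-0.038,0.001,-0.001],"turn":0}
  ]
}}

```text
clock: 10.43
tool_pos: [0.484, 0.1746, 0.283]
ee_rot: [-0.0, -0.092, 0.996, -0.0]
contact_force: [-0.5, -1.1, -5.1]
opening: 0.0248
```

```bash
python3 to.py .4837 .1744 .283; python3 - <<'E'
from h import *
print(get_obs()['contact_force'])
im=snapshot('side'); a=cv2.resize(im[260:350,220:300],None,fx=5,fy=5,interpolation=2)
w=snapshot('wrist'); b=cv2.resize(w[250:450,230:415],(416,450))
save(np.hstack([a,b]),'x7')
E
```

```text
10.4333 [0.484  0.1746 0.283 ] [ 0.0004 -0.0002 -0.    ] ydeg 100.52
[-0.46892877 -1.12635154 -5.11268459]
```

View pics/x7.png

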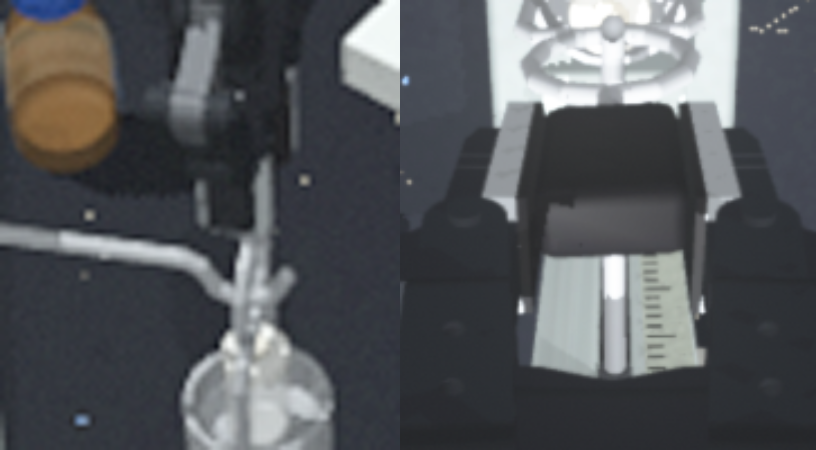

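Hook tip stands centred inside the ring (tip and ring centre both at x≈612 in the wrist crop). Lowering slowly, watching the force.

Emit:
{"op": "jog_arm", "data": {
  "commands": [
    {"travel":[0,0,0.003],"turn":0},
    {"travel":[0,0,0.006],"turn":0},
    {"travel":[0,0,0.009],"turn":0},
    {"travel":[0,0,0.012],"turn":0},
    {"travel":[0,0,0.015],"turn":0},
    {"travel":[0,0,0.017],"turn":0},
    {"travel":[0,0,0.019],"turn":0},
    {"travel":[0,0,0.021],"turn":0},
    {"travel":[0,0,0.023],"turn":0},
    {"travel":[0,0,0.025],"turn":0}
  ]
}}

```text
clock: 11.37
tool_pos: [0.4836, 0.1745, 0.2583]
ee_rot: [0.0, -0.092, 0.996, 0.0]
contact_force: [-0.8, -0.7, -5.3]
opening: 0.0249
```

Emit:
{"op": "jog_arm", "data": {
  "commands": [
    {"travel":[0,0,0.002],"turn":0},
    {"travel":[0,0,0.004],"turn":0},
    {"travel":[0,0,0.006],"turn":0},
    {"travel":[0,0,0.008],"turn":0},
    {"travel":[0,0,0.01],"turn":0},
    {"travel":[0,0,0.012],"turn":0},
    {"travel":[0,0,0.014],"turn":0},
    {"travel":[0,0,0.016],"turn":0},
    {"travel":[0,0,0.018],"turn":0},
    {"travel":[0,0,0.02],"turn":0}
  ]
}}

```text
clock: 12.2
tool_pos: [0.4836, 0.1745, 0.2383]
ee_rot: [0.0, -0.092, 0.996, 0.0]
contact_force: [-0.0, -0.3, -3.2]
opening: 0.0248
```

Emit:
{"op": "jog_arm", "data": {
  "commands": [
    {"travel":[0,0,0.002],"turn":0},
    {"travel":[0,0,0.004],"turn":0},
    {"travel":[0,0,0.006],"turn":0},
    {"travel":[0,0,0.008],"turn":0},
    {"travel":[0,0,0.01],"turn":0},
    {"travel":[0,0,0.012],"turn":0},
    {"travel":[0,0,0.014],"turn":0},
    {"travel":[0,0,0.015],"turn":0},
    {"travel":[0,0,0.015],"turn":0},
    {"travel":[0,0,0.015],"turn":0}
  ]
}}

```text
clock: 13.03
tool_pos: [0.4836, 0.1745, 0.2235]
ee_rot: [0.0, -0.092, 0.996, 0.0]
contact_force: [-1.3, 0.6, -2.1]
opening: 0.0249
```

```bash
cat > st.py <<'E'
from h import *
F=[];P=[];T=[]
for i in range(8): snapshot('side'); o=get_obs(); F.append(o['contact_force']);P.append(o['tool_pos']);T.append(o['torque'])
print(o['clock'],np.mean(P,0).round(4),'F',np.mean(F,0).round(2),np.std(F,0).round(2),'T',np.mean(T,0).round(3),o['opening'])
d=cut_out('hook_arm','side')
if d: print(round(d[0]['conf'],2),np.round(d[0]['rect']))
E
python3 st.py
```

```text
13.4333 [0.4836 0.1745 0.2235] F [-0.22 -0.02 -2.18] [0.5  0.46 0.46] T [0.012 0.043 0.004] 0.024680173624439652
```

Emit:
{"op": "jog_arm", "data": {
  "commands": [
    {"travel":[0,0,0.002],"turn":0},
    {"travel":[0,0,0.004],"turn":0},
    {"travel":[0,0,0.006],"turn":0},
    {"travel":[0,0,0.008],"turn":0},
    {"travel":[0,0,0.01],"turn":0},
    {"travel":[0,0,0.012],"turn":0},
    {"travel":[0,0,0.014],"turn":0},
    {"travel":[0,0,0.016],"turn":0},
    {"travel":[0,0,0.017],"turn":0},
    {"travel":[0,0,0.018],"turn":0}
  ]
}}

```text
clock: 14.32
tool_pos: [0.4836, 0.1746, 0.2053]
ee_rot: [0.0, -0.092, 0.996, 0.0]
contact_force: [0.5, 0.9, -0.3]
opening: 0.0249
```

```bash
python3 st.py;python3 st.py
```

```text
14.7167 [0.4836 0.1746 0.2054] F [ 0.19  0.48 -0.23] [0.2  0.36 0.32] T [ 0.143 -0.201  0.003] 0.024910859430111353
0.67 [211. 329. 280. 345.]
15.1667 [0.4836 0.1746 0.2054] F [0.76 0.57 0.05] [0.27 0.47 0.68] T [ 0.146 -0.271 -0.005] 0.024857973031991776
0.75 [212. 326. 276. 344.]
```

Spring bears the weight (Fz≈0), but a sideways force of ~0.8 N has built up toward +x,+y. Ease it out by yielding slightly that way.

Emit:
{"op": "jog_arm", "data": {
  "commands": [
    {"travel":[-0.0005,0.0002,0],"turn":0},
    {"travel":[-0.001,0.0004,0],"turn":0},
    {"travel":[-0.0015,0.0006,0],"turn":0},
    {"travel":[-0.0015,0.0006,0],"turn":0},
    {"travel":[-0.0015,0.0006,0],"turn":0},
    {"travel":[-0.0015,0.0006,0],"turn":0},
    {"travel":[-0.0015,0.0006,0],"turn":0},
    {"travel":[-0.0015,0.0006,0],"turn":0},
    {"travel":[-0.0015,0.0006,0],"turn":0},
    {"travel":[-0.0015,0.0006,0],"turn":0}
  ]
}}

```text
clock: 16.05
tool_pos: [0.4849, 0.1754, 0.2053]
ee_rot: [0.0, -0.092, 0.996, 0.0]
contact_force: [0.3, -0.4, 0.4]
opening: 0.025
```

```bash
python3 st.py; python3 - <<'E'
from h import *
im=snapshot('side'); a=cv2.resize(im[270:380,210:300],None,fx=5,fy=5,interpolation=2)[:550]
w=snapshot('wrist'); b=cv2.resize(w[250:450,230:360],(357,550))
save(np.hstack([a[:,:440],b]),'x8')
E
```

```text
16.45 [0.4849 0.1754 0.2053] F [ 0.27 -0.71 -0.08] [0.35 0.56 0.5 ] T [-0.182 -0.012 -0.015] 0.025176080623656824
0.77 [213. 324. 274. 342.]
```

View pics/x8.png

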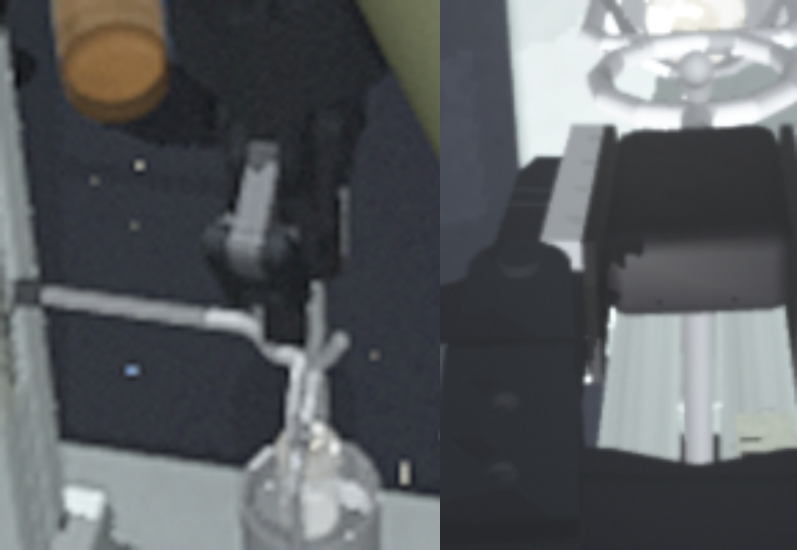

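Picture: the ring sits in the throat at (300,360), the tip centred in the ring at (693,68) in the wrist view. Nudge back by 0.3 mm sideways and 1 mm down, then check.

Emit:
{"op": "jog_arm", "data": {
  "commands": [
    {"travel":[0,-0.0003,0.0005],"turn":0},
    {"travel":[0,-0.0003,0.001],"turn":0},
    {"travel":[0,-0.0003,0.001],"turn":0},
    {"travel":[0,-0.0003,0.001],"turn":0},
    {"travel":[0,-0.0003,0.001],"turn":0},
    {"travel":[0,-0.0003,0.001],"turn":0},
    {"travel":[0,-0.0003,0.001],"turn":0},
    {"travel":[0,-0.0003,0.001],"turn":0},
    {"travel":[0,-0.0003,0.001],"turn":0},
    {"travel":[0,-0.0003,0.001],"turn":0}
  ]
}}

```text
clock: 17.43
tool_pos: [0.4849, 0.1752, 0.2043]
ee_rot: [0.0, -0.092, 0.996, 0.0]
contact_force: [0.2, 1.0, 0.2]
opening: 0.0249
```

```bash
python3 st.py;python3 st.py
```

```text
17.8333 [0.4849 0.1752 0.2043] F [-0.46  1.48  0.15] [0.5  0.38 0.31] T [0.619 0.107 0.01 ] 0.024777130785171814
0.58 [212. 326. 279. 344.]
18.2833 [0.4849 0.1752 0.2043] F [-0.31  2.15 -0.23] [0.48 0.47 0.34] T [ 0.794  0.127 -0.021] 0.024913496307703897
0.65 [210. 328. 277. 343.]
```

Emit:
{"op": "jog_arm", "data": {
  "commands": [
    {"travel":[0,0.0003,0],"turn":0},
    {"travel":[0,0.0003,0],"turn":0},
    {"travel":[0,0.0003,0],"turn":0},
    {"travel":[0,0.0003,0],"turn":0},
    {"travel":[0,0.0003,0],"turn":0},
    {"travel":[0,0.0003,0],"turn":0},
    {"travel":[0,0.0003,0],"turn":0},
    {"travel":[0,0.0003,0],"turn":0},
    {"travel":[0,0.0003,0],"turn":0},
    {"travel":[0,0.0003,0],"turn":0}
  ]
}}

```text
clock: 19.17
tool_pos: [0.4849, 0.1753, 0.2043]
ee_rot: [-0.0, -0.092, 0.996, -0.0]
contact_force: [0.5, 0.9, 0.0]
opening: 0.0248
```

```bash
python3 st.py
```

```text
19.5667 [0.4849 0.1753 0.2043] F [-0.01  0.37 -0.05] [0.41 0.61 0.39] T [ 0.098 -0.028 -0.004] 0.024731623314178972
0.53 [211. 328. 278. 345.]
```

Side loads are now near zero and Fz ≈ 0. Releasing.

Emit:
{"op": "jog_arm", "data": {
  "commands": [
    {"travel":[0,0,0],"turn":0},
    {"travel":[0,0,0],"turn":0},
    {"travel":[0,0,0],"turn":0},
    {"travel":[0,0,0],"turn":0},
    {"travel":[0,0,0],"turn":0},
    {"travel":[0,0,0],"turn":0},
    {"travel":[0,0,0],"turn":0},
    {"travel":[0,0,0],"turn":0},
    {"travel":[0,0,0],"turn":0},
    {"travel":[0,0,0],"turn":0}
  ],
  "fingers": 0.06
}}

```text
clock: 20.45
tool_pos: [0.4849, 0.1754, 0.2043]
ee_rot: [-0.0, -0.092, 0.996, 0.0]
contact_force: [0.6, -0.3, 0.1]
opening: 0.0602
```

```bash
cat > still.py <<'E'
from h import *
# cup motion check in side picture by phase correlation between frames 0.05 s apart, on the cup/ring area
f=lambda:cv2.cvtColor(snapshot('side'),cv2.COLOR_RGB2GRAY)[335:400,245:300].astype(np.float32)
wf=lambda:cv2.cvtColor(snapshot('wrist'),cv2.COLOR_RGB2GRAY)[200:360,270:375].astype(np.float32)
S=[];W=[]
for i in range(8): S.append(f()); W.append(wf())
ph=lambda a,b:np.round(cv2.phaseCorrelate(a,b,cv2.createHanningWindow(a.shape[::-1],cv2.CV_32F))[0],2).tolist()
print('side',[ph(S[0],s) for s in S[1:]]);print('wrist',[ph(W[0],s) for s in W[1:]])
o=get_obs();print(o['clock'],o['opening'],o['tool_pos'].round(4),o['contact_force'].round(2))
E
python3 still.py
```

```text
side [[-0.01, -0.27], [-0.08, -0.39], [-0.06, -0.43], [-0.02, -0.27], [-0.03, -0.17], [-0.02, -0.25], [-0.09, -0.41]]
wrist [[0.19, 0.53], [-0.04, 0.86], [0.15, 0.53], [-0.02, 0.07], [0.0, 0.1], [0.12, 0.51], [0.04, 0.72]]
21.25 0.05991698549968438 [0.4849 0.1754 0.2043] [-0.52 -0.05 -0.6 ]
```

It bobs by about ±0.5 mm at the spring's own 2 Hz; waiting for it to settle, hands off.

Emit:
{"op": "jog_arm", "data": {
  "commands": [
    {"travel":[0,0,0],"turn":0},
    {"travel":[0,0,0],"turn":0},
    {"travel":[0,0,0],"turn":0},
    {"travel":[0,0,0],"turn":0},
    {"travel":[0,0,0],"turn":0},
    {"travel":[0,0,0],"turn":0},
    {"travel":[0,0,0],"turn":0},
    {"travel":[0,0,0],"turn":0},
    {"travel":[0,0,0],"turn":0},
    {"travel":[0,0,0],"turn":0}
  ]
}}

```text
clock: 22.08
tool_pos: [0.4849, 0.1754, 0.2043]
ee_rot: [-0.0, -0.092, 0.996, 0.0]
contact_force: [-0.1, 0.3, 0.5]
opening: 0.0601
```

Emit:
{"op": "jog_arm", "data": {
  "commands": [
    {"travel":[0,0,0],"turn":0},
    {"travel":[0,0,0],"turn":0},
    {"travel":[0,0,0],"turn":0},
    {"travel":[0,0,0],"turn":0},
    {"travel":[0,0,0],"turn":0},
    {"travel":[0,0,0],"turn":0},
    {"travel":[0,0,0],"turn":0},
    {"travel":[0,0,0],"turn":0},
    {"travel":[0,0,0],"turn":0},
    {"travel":[0,0,0],"turn":0}
  ]
}}

```text
clock: 22.92
tool_pos: [0.4849, 0.1754, 0.2043]
ee_rot: [-0.0, -0.092, 0.996, 0.0]
contact_force: [-0.1, -0.6, -0.1]
opening: 0.0601
```

Emit:
{"op": "jog_arm", "data": {
  "commands": [
    {"travel":[0,0,0],"turn":0},
    {"travel":[0,0,0],"turn":0},
    {"travel":[0,0,0],"turn":0},
    {"travel":[0,0,0],"turn":0},
    {"travel":[0,0,0],"turn":0},
    {"travel":[0,0,0],"turn":0},
    {"travel":[0,0,0],"turn":0},
    {"travel":[0,0,0],"turn":0},
    {"travel":[0,0,0],"turn":0},
    {"travel":[0,0,0],"turn":0}
  ]
}}

```text
clock: 23.75
tool_pos: [0.4849, 0.1754, 0.2043]
ee_rot: [-0.0, -0.092, 0.996, 0.0]
contact_force: [0.6, -0.2, -0.4]
opening: 0.0598
```

```bash
python3 still.py
```

```text
side [[-0.02, 0.01], [0.0, -0.01], [-0.04, 0.01], [0.03, -0.02], [-0.01, 0.02], [-0.02, -0.01], [-0.01, 0.02]]
wrist [[0.01, -0.03], [0.0, -0.05], [-0.0, -0.03], [0.0, -0.0], [-0.01, -0.0], [0.01, -0.04], [0.03, -0.05]]
24.55 0.0601835173156513 [0.4849 0.1754 0.2043] [-0.15  0.34  0.33]
```

Now still (below 0.05 px in both views). Holding over two seconds more.

Emit:
{"op": "jog_arm", "data": {
  "commands": [
    {"travel":[0,0,0],"turn":0},
    {"travel":[0,0,0],"turn":0},
    {"travel":[0,0,0],"turn":0},
    {"travel":[0,0,0],"turn":0},
    {"travel":[0,0,0],"turn":0},
    {"travel":[0,0,0],"turn":0},
    {"travel":[0,0,0],"turn":0},
    {"travel":[0,0,0],"turn":0},
    {"travel":[0,0,0],"turn":0},
    {"travel":[0,0,0],"turn":0}
  ]
}}

```text
clock: 25.38
tool_pos: [0.4849, 0.1754, 0.2043]
ee_rot: [-0.0, -0.092, 0.996, 0.0]
contact_force: [0.2, 0.4, 0.2]
opening: 0.0599
```

Emit:
{"op": "jog_arm", "data": {
  "commands": [
    {"travel":[0,0,0],"turn":0},
    {"travel":[0,0,0],"turn":0},
    {"travel":[0,0,0],"turn":0},
    {"travel":[0,0,0],"turn":0},
    {"travel":[0,0,0],"turn":0},
    {"travel":[0,0,0],"turn":0},
    {"travel":[0,0,0],"turn":0},
    {"travel":[0,0,0],"turn":0},
    {"travel":[0,0,0],"turn":0},
    {"travel":[0,0,0],"turn":0}
  ]
}}

```text
clock: 26.22
tool_pos: [0.4849, 0.1754, 0.2043]
ee_rot: [-0.0, -0.092, 0.996, 0.0]
contact_force: [0.4, -0.4, -1.1]
opening: 0.0594
```

Emit:
{"op": "jog_arm", "data": {
  "commands": [
    {"travel":[0,0,0],"turn":0},
    {"travel":[0,0,0],"turn":0},
    {"travel":[0,0,0],"turn":0},
    {"travel":[0,0,0],"turn":0},
    {"travel":[0,0,0],"turn":0},
    {"travel":[0,0,0],"turn":0},
    {"travel":[0,0,0],"turn":0},
    {"travel":[0,0,0],"turn":0},
    {"travel":[0,0,0],"turn":0},
    {"travel":[0,0,0],"turn":0}
  ]
}}

```text
clock: 27.05
tool_pos: [0.4849, 0.1754, 0.2043]
ee_rot: [-0.0, -0.092, 0.996, 0.0]
contact_force: [-0.5, -0.0, -0.2]
opening: 0.06
```

Emit:
{"op": "jog_arm", "data": {
  "commands": [
    {"travel":[0,0,0],"turn":0},
    {"travel":[0,0,0],"turn":0},
    {"travel":[0,0,0],"turn":0},
    {"travel":[0,0,0],"turn":0},
    {"travel":[0,0,0],"turn":0},
    {"travel":[0,0,0],"turn":0},
    {"travel":[0,0,0],"turn":0},
    {"travel":[0,0,0],"turn":0},
    {"travel":[0,0,0],"turn":0},
    {"travel":[0,0,0],"turn":0}
  ],
  "fingers": 0.02
}}

```text
clock: 27.88
tool_pos: [0.485, 0.1756, 0.2044]
ee_rot: [0.0, -0.092, 0.996, 0.0]
contact_force: [1.3, 1.5, -0.4]
opening: 0.025
```

```bash
python3 st.py
```

```text
28.2833 [0.485  0.1756 0.2044] F [2.16 2.39 0.16] [0.25 0.47 0.41] T [ 0.927 -0.905 -0.002] 0.025028234417510356
0.57 [209. 328. 278. 344.]
```

Gripped again. Lifting slowly with a slight sideways yield.

Emit:
{"op": "jog_arm", "data": {
  "commands": [
    {"travel":[-0.0005,0.0003,-0.001],"turn":0},
    {"travel":[-0.0005,0.0003,-0.002],"turn":0},
    {"travel":[-0.0005,0.0003,-0.004],"turn":0},
    {"travel":[-0.0005,0.0003,-0.006],"turn":0},
    {"travel":[-0.0005,0.0003,-0.008],"turn":0},
    {"travel":[-0.0005,0.0003,-0.01],"turn":0},
    {"travel":[-0.0005,0.0003,-0.012],"turn":0},
    {"travel":[-0.0005,0.0003,-0.014],"turn":0},
    {"travel":[-0.0005,0.0003,-0.016],"turn":0},
    {"travel":[-0.0005,0.0003,-0.018],"turn":0}
  ]
}}

```text
clock: 29.17
tool_pos: [0.4852, 0.1757, 0.2223]
ee_rot: [-0.0, -0.092, 0.996, -0.0]
contact_force: [1.4, 1.7, -2.7]
opening: 0.0247
```

Emit:
{"op": "jog_arm", "data": {
  "commands": [
    {"travel":[0,0,-0.002],"turn":0},
    {"travel":[0,0,-0.004],"turn":0},
    {"travel":[0,0,-0.006],"turn":0},
    {"travel":[0,0,-0.008],"turn":0},
    {"travel":[0,0,-0.01],"turn":0},
    {"travel":[0,0,-0.012],"turn":0},
    {"travel":[0,0,-0.014],"turn":0},
    {"travel":[0,0,-0.016],"turn":0},
    {"travel":[0,0,-0.018],"turn":0},
    {"travel":[0,0,-0.02],"turn":0}
  ]
}}

```text
clock: 30.0
tool_pos: [0.4852, 0.1757, 0.2423]
ee_rot: [-0.0, -0.092, 0.996, -0.0]
contact_force: [0.9, -0.0, -4.3]
opening: 0.0249
```

Emit:
{"op": "jog_arm", "data": {
  "commands": [
    {"travel":[0,0,-0.002],"turn":0},
    {"travel":[0,0,-0.004],"turn":0},
    {"travel":[0,0,-0.006],"turn":0},
    {"travel":[0,0,-0.008],"turn":0},
    {"travel":[0,0,-0.01],"turn":0},
    {"travel":[0,0,-0.012],"turn":0},
    {"travel":[0,0,-0.014],"turn":0},
    {"travel":[0,0,-0.016],"turn":0},
    {"travel":[0,0,-0.018],"turn":0},
    {"travel":[0,0,-0.02],"turn":0}
  ]
}}

```text
clock: 30.83
tool_pos: [0.4852, 0.1757, 0.2623]
ee_rot: [-0.0, -0.092, 0.996, -0.0]
contact_force: [0.8, -0.3, -6.2]
opening: 0.0249
```

Emit:
{"op": "jog_arm", "data": {
  "commands": [
    {"travel":[0,0,-0.002],"turn":0},
    {"travel":[0,0,-0.004],"turn":0},
    {"travel":[0,0,-0.007],"turn":0},
    {"travel":[0,0,-0.01],"turn":0},
    {"travel":[0,0,-0.013],"turn":0},
    {"travel":[0,0,-0.016],"turn":0},
    {"travel":[0,0,-0.019],"turn":0},
    {"travel":[0,0,-0.021],"turn":0},
    {"travel":[0,0,-0.021],"turn":0},
    {"travel":[0,0,-0.021],"turn":0}
  ]
}}

```text
clock: 31.67
tool_pos: [0.4853, 0.1758, 0.2834]
ee_rot: [0.0, -0.092, 0.996, 0.0]
contact_force: [-0.6, 0.1, -6.6]
opening: 0.025
```

```bash
python3 st.py
```

```text
32.0667 [0.4853 0.1758 0.2831] F [-0.2  -0.12 -5.98] [0.36 0.47 0.43] T [0.002 0.007 0.013] 0.025096858849288084
0.55 [210. 305. 277. 321.]
```

Emit:
{"op": "jog_arm", "data": {
  "commands": [
    {"travel":[0.003,0,0],"turn":0},
    {"travel":[0.007,0,0],"turn":0},
    {"travel":[0.012,0,0],"turn":0},
    {"travel":[0.017,0,0],"turn":0},
    {"travel":[0.022,0,0],"turn":0},
    {"travel":[0.027,0,0],"turn":0},
    {"travel":[0.032,0,0],"turn":0},
    {"travel":[0.037,0,0],"turn":0},
    {"travel":[0.04,0,0],"turn":0},
    {"travel":[0.04,0,0],"turn":0}
  ]
}}

```text
clock: 32.95
tool_pos: [0.4455, 0.1684, 0.2837]
ee_rot: [0.0, -0.092, 0.996, 0.0]
contact_force: [-0.0, -0.3, -6.2]
opening: 0.0248
```

Emit:
{"op": "jog_arm", "data": {
  "commands": [
    {"travel":[0,0,-0.005],"turn":0},
    {"travel":[0,0,-0.012],"turn":0},
    {"travel":[0,0,-0.02],"turn":0},
    {"travel":[0,0,-0.03],"turn":0},
    {"travel":[0,0,-0.04],"turn":0},
    {"travel":[0,0,-0.046],"turn":0},
    {"travel":[0,0,-0.05],"turn":0},
    {"travel":[0,0,-0.05],"turn":0},
    {"travel":[0,0,-0.05],"turn":0},
    {"travel":[0,0,-0.05],"turn":0}
  ]
}}

```text
clock: 33.78
tool_pos: [0.4459, 0.1685, 0.3327]
ee_rot: [-0.001, -0.092, 0.996, -0.0]
contact_force: [-0.3, 0.1, -6.0]
opening: 0.025
```

```bash
python3 to.py .4739 -.0452 .333; python3 - <<'E'
from h import *
g=lambda a:cv2.cvtColor(a,cv2.COLOR_RGB2GRAY).astype(np.float32)
w=snapshot('wrist'); save(w,'w9'); A=g(cv2.imread('pics/w4.png')[:,:,::-1].copy());B=g(w)
for n,(y0,y1,x0,x1) in {'cup+ring':(195,300,275,370),'ring':(255,300,280,362),'handle':(296,365,284,362),'plate':(165,200,265,380)}.items():
    a,b=A[y0:y1,x0:x1],B[y0:y1,x0:x1]; print(n,cv2.phaseCorrelate(a,b,cv2.createHanningWindow(a.shape[::-1],cv2.CV_32F)))
E
```

```text
33.7833 [0.4459 0.1685 0.3327] [ 0.0115 -0.2152 -0.0003] ydeg 100.54
cup+ring ((0.6031146551433437, -0.9393680647340545), 0.9508816930982802)
ring ((0.39319274625537304, -0.7202156806458362), 1.0429862107170953)
handle ((0.06603299426323872, -1.4196158441753965), 0.6142757655845748)
plate ((0.1081017702443603, -0.14258418963929742), 0.9891704086904173)
```

Held carrier sits within ~0.5 mm of its first grip. Returning to above its well.

Emit:
{"op": "jog_arm", "data": {
  "commands": [
    {"travel":[0.0,-0.006,0],"turn":0},
    {"travel":[0.001,-0.02,0],"turn":0.01},
    {"travel":[0.002,-0.04,0],"turn":0.02},
    {"travel":[0.003,-0.065,0],"turn":0.03},
    {"travel":[0.004,-0.09,0],"turn":0.04},
    {"travel":[0.006,-0.115,0],"turn":0.05},
    {"travel":[0.007,-0.14,0],"turn":0.06},
    {"travel":[0.008,-0.165,0],"turn":0.066},
    {"travel":[0.01,-0.19,0],"turn":0.066},
    {"travel":[0.0115,-0.215,0],"turn":0.066}
  ]
}}

```text
clock: 34.67
tool_pos: [0.4737, -0.0467, 0.3332]
ee_rot: [-0.0, -0.059, 0.998, 0.0]
contact_force: [0.5, 0.0, -5.4]
opening: 0.0249
```

```bash
python3 to.py .5063 -.267 .333
```

```text
34.6667 [ 0.4737 -0.0467  0.3332] [-6.500e-03 -2.226e-01  1.000e-04] ydeg 96.75
```

Emit:
{"op": "jog_arm", "data": {
  "commands": [
    {"travel":[-0.001,-0.025,0],"turn":0.04},
    {"travel":[-0.0015,-0.05,0],"turn":0.08},
    {"travel":[-0.002,-0.075,0],"turn":0.12},
    {"travel":[-0.003,-0.1,0],"turn":0.16},
    {"travel":[-0.004,-0.125,0],"turn":0.2},
    {"travel":[-0.0045,-0.15,0],"turn":0.24},
    {"travel":[-0.005,-0.175,0],"turn":0.28},
    {"travel":[-0.006,-0.197,0],"turn":0.32},
    {"travel":[-0.0065,-0.213,0],"turn":0.36},
    {"travel":[-0.0065,-0.2225,0],"turn":0.371}
  ]
}}

```text
clock: 35.5
tool_pos: [0.5063, -0.2673, 0.3323]
ee_rot: [-0.001, 0.128, 0.992, -0.0]
contact_force: [0.4, 0.6, -5.7]
opening: 0.0248
```

```bash
sleep 0; python3 -c "from h import *; [snapshot('side') for i in range(4)]"; python3 to.py .5063 -.267 .183
```

```text
35.7 [ 0.5065 -0.2651  0.3329] [-0.0004 -0.002   0.1499] ydeg 75.53
```

Emit:
{"op": "jog_arm", "data": {
  "commands": [
    {"travel":[0,0,0.006],"turn":0},
    {"travel":[0,0,0.018],"turn":0},
    {"travel":[0,0,0.036],"turn":0},
    {"travel":[0,0,0.056],"turn":0},
    {"travel":[0,0,0.076],"turn":0},
    {"travel":[0,0,0.096],"turn":0},
    {"travel":[0,0,0.114],"turn":0},
    {"travel":[0,0,0.128],"turn":0},
    {"travel":[0,0,0.135],"turn":0},
    {"travel":[0,0,0.135],"turn":0}
  ]
}}

```text
clock: 36.53
tool_pos: [0.5058, -0.2641, 0.1961]
ee_rot: [-0.002, 0.126, 0.992, 0.0]
contact_force: [-0.6, -0.2, -6.4]
opening: 0.0246
```

```bash
python3 -c "
from h import *
P=[]
for i in range(6): snapshot('side'); P.append(get_obs()['tool_pos'])
print(np.round(P,4))"; python3 to.py .5063 -.267 .1529;python3 -c "
from h import *
w=snapshot('wrist'); save(cv2.resize(w[150:380,230:530],(780,598)),'w10')"
```

```text
[[ 0.5063 -0.2646  0.1979]
 [ 0.5068 -0.265   0.1992]
 [ 0.5071 -0.2652  0.1998]
 [ 0.5071 -0.2653  0.1999]
 [ 0.5071 -0.2653  0.1998]
 [ 0.507  -0.2653  0.1996]]
36.8333 [ 0.507  -0.2653  0.1996] [ 0.0004 -0.0019  0.0467] ydeg 75.5
```

View pics/w10.png

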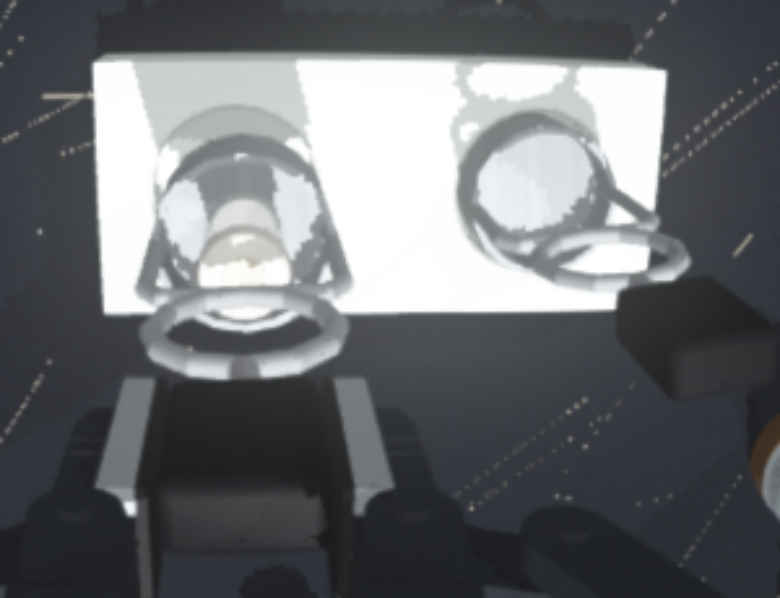

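Cup hangs above its own (left) well, ~2 mm to the image right of it, agreeing with the measured TCP offset. Correcting, then lowering slowly.

Emit:
{"op": "jog_arm", "data": {
  "commands": [
    {"travel":[0.0004,-0.001,0.001],"turn":0},
    {"travel":[0.0004,-0.0019,0.004],"turn":0},
    {"travel":[0.0004,-0.0019,0.008],"turn":0},
    {"travel":[0.0004,-0.0019,0.012],"turn":0},
    {"travel":[0.0004,-0.0019,0.016],"turn":0},
    {"travel":[0.0004,-0.0019,0.019],"turn":0},
    {"travel":[0.0004,-0.0019,0.02],"turn":0},
    {"travel":[0.0004,-0.0019,0.02],"turn":0},
    {"travel":[0.0004,-0.0019,0.02],"turn":0},
    {"travel":[0.0004,-0.0019,0.02],"turn":0}
  ]
}}

```text
clock: 37.72
tool_pos: [0.5058, -0.267, 0.1786]
ee_rot: [0.0, 0.126, 0.992, -0.0]
contact_force: [-0.4, -0.0, -5.4]
opening: 0.0248
```

```bash
python3 -c "
from h import *
[snapshot('side') for i in range(4)]"; python3 to.py .5063 -.267 .1529
```

```text
37.9167 [ 0.5058 -0.267   0.1785] [-0.0005  0.0001  0.0256] ydeg 75.49
```

Emit:
{"op": "jog_arm", "data": {
  "commands": [
    {"travel":[-0.0004,0,0.002],"turn":0},
    {"travel":[-0.0004,0,0.004],"turn":0},
    {"travel":[-0.0004,0,0.006],"turn":0},
    {"travel":[-0.0004,0,0.008],"turn":0},
    {"travel":[-0.0004,0,0.01],"turn":0},
    {"travel":[-0.0004,0,0.012],"turn":0},
    {"travel":[-0.0004,0,0.014],"turn":0},
    {"travel":[-0.0004,0,0.016],"turn":0},
    {"travel":[-0.0004,0,0.018],"turn":0},
    {"travel":[-0.0004,0,0.019],"turn":0}
  ]
}}

```text
clock: 38.75
tool_pos: [0.506, -0.267, 0.1589]
ee_rot: [-0.0, 0.126, 0.992, 0.0]
contact_force: [-0.7, 0.0, -5.7]
opening: 0.0249
```

```bash
python3 st.py; python3 to.py .5063 -.267 .1529
```

```text
39.15 [ 0.5061 -0.2671  0.1593] F [ 0.17 -0.17 -5.8 ] [0.52 0.59 0.59] T [ 0.005 -0.006 -0.005] 0.025098363435545563
0.85 [208. 306. 276. 321.]
39.2 [ 0.5062 -0.2671  0.1594] [-0.0001  0.0001  0.0065] ydeg 75.49
```

Inside the well with no side load; last millimetres at ~6–10 mm/s.

Emit:
{"op": "jog_arm", "data": {
  "commands": [
    {"travel":[0,0,0.001],"turn":0},
    {"travel":[0,0,0.002],"turn":0},
    {"travel":[0,0,0.003],"turn":0},
    {"travel":[0,0,0.0038],"turn":0},
    {"travel":[0,0,0.0045],"turn":0},
    {"travel":[0,0,0.005],"turn":0},
    {"travel":[0,0,0.0055],"turn":0},
    {"travel":[0,0,0.006],"turn":0},
    {"travel":[0,0,0.006],"turn":0},
    {"travel":[0,0,0.006],"turn":0}
  ]
}}

```text
clock: 40.03
tool_pos: [0.5063, -0.2672, 0.1543]
ee_rot: [0.001, 0.126, 0.992, -0.0]
contact_force: [-1.3, 0.9, 1.2]
opening: 0.0252
```

```bash
python3 st.py
```

```text
40.4333 [ 0.5064 -0.2672  0.1542] F [-1.75  1.09  2.95] [0.59 0.58 1.35] T [0.559 0.585 0.005] 0.025232086488695467
0.53 [210. 303. 276. 322.]
```

Emit:
{"op": "jog_arm", "data": {
  "commands": [
    {"travel":[0,0,-0.0003],"turn":0},
    {"travel":[0,0,-0.0003],"turn":0},
    {"travel":[0,0,-0.0003],"turn":0},
    {"travel":[0,0,-0.0003],"turn":0},
    {"travel":[0,0,-0.0003],"turn":0},
    {"travel":[0,0,-0.0003],"turn":0},
    {"travel":[0,0,-0.0003],"turn":0},
    {"travel":[0,0,-0.0003],"turn":0},
    {"travel":[0,0,-0.0003],"turn":0},
    {"travel":[0,0,-0.0003],"turn":0}
  ]
}}

```text
clock: 41.32
tool_pos: [0.5063, -0.2673, 0.1542]
ee_rot: [0.0, 0.126, 0.992, -0.0]
contact_force: [-0.8, 0.8, 4.9]
opening: 0.0247
```

```bash
python3 st.py
```

```text
41.7167 [ 0.5063 -0.2672  0.1542] F [-1.88  1.16  5.76] [0.43 0.52 0.61] T [0.572 0.599 0.013] 0.024557274128440467
0.58 [211. 304. 278. 321.]
```

Standing on the floor of the well. Release, then retreat straight up.

Emit:
{"op": "jog_arm", "data": {
  "commands": [
    {"travel":[0,0,0],"turn":0},
    {"travel":[0,0,0],"turn":0},
    {"travel":[0,0,0],"turn":0},
    {"travel":[0,0,0],"turn":0},
    {"travel":[0,0,0],"turn":0},
    {"travel":[0,0,0],"turn":0},
    {"travel":[0,0,0],"turn":0},
    {"travel":[0,0,0],"turn":0},
    {"travel":[0,0,0],"turn":0},
    {"travel":[0,0,0],"turn":0}
  ],
  "fingers": 0.075
}}

```text
clock: 42.6
tool_pos: [0.5061, -0.267, 0.1536]
ee_rot: [-0.0, 0.126, 0.992, 0.0]
contact_force: [-0.0, -0.2, -0.7]
opening: 0.0754
```

Emit:
{"op": "jog_arm", "data": {
  "commands": [
    {"travel":[0,0,-0.005],"turn":0},
    {"travel":[0,0,-0.015],"turn":0},
    {"travel":[0,0,-0.03],"turn":0},
    {"travel":[0,0,-0.05],"turn":0},
    {"travel":[0,0,-0.07],"turn":0},
    {"travel":[0,0,-0.09],"turn":0},
    {"travel":[0,0,-0.11],"turn":0},
    {"travel":[0,0,-0.13],"turn":0},
    {"travel":[0,0,-0.145],"turn":0},
    {"travel":[0,0,-0.15],"turn":0}
  ]
}}

```text
clock: 43.43
tool_pos: [0.5065, -0.2676, 0.3078]
ee_rot: [0.003, 0.126, 0.992, -0.001]
contact_force: [-0.2, -0.5, 0.6]
opening: 0.0752
```

Emit:
{"op": "jog_arm", "data": {
  "commands": [
    {"travel":[0.01,0,0],"turn":0},
    {"travel":[0.03,0,0],"turn":0},
    {"travel":[0.05,0,0],"turn":0},
    {"travel":[0.07,0,0],"turn":0},
    {"travel":[0.085,0,0],"turn":0},
    {"travel":[0.09,0,0],"turn":0},
    {"travel":[0.09,0,0],"turn":0},
    {"travel":[0.09,0,0],"turn":0},
    {"travel":[0.09,0,0],"turn":0},
    {"travel":[0.09,0,0],"turn":0}
  ]
}}

```text
clock: 44.27
tool_pos: [0.4195, -0.2445, 0.303]
ee_rot: [-0.001, 0.126, 0.992, 0.0]
contact_force: [0.4, 0.9, 0.3]
opening: 0.0749
```

```bash
python3 - <<'E'
from h import *
s=snapshot('side'); print([(q,np.round(spot_in(q,'side')[0]['rect']).tolist()) for q in ['carrier','timer','blue_bottle','empty_carrier','hook_arm'] if spot_in(q,'side')])
t=snapshot('wrist')
a=cv2.resize(s[180:300,280:370],(360,480),interpolation=2); save(np.hstack([a,cv2.resize(t[150:400,150:450],(430,480)[:2] if 0 else (430,480))]),'fin')
print(get_obs()['clock'],get_obs()['contact_force'])
E
```

```text
[('carrier', [330.0, 193.0, 349.0, 253.0]), ('timer', [339.0, 339.0, 373.0, 370.0]), ('blue_bottle', [219.0, 253.0, 249.0, 296.0]), ('empty_carrier', [305.0, 210.0, 325.0, 273.0]), ('hook_arm', [211.0, 306.0, 277.0, 321.0])]
44.8667 [-0.117869    0.16818949 -0.23751922]
```

View pics/fin.png

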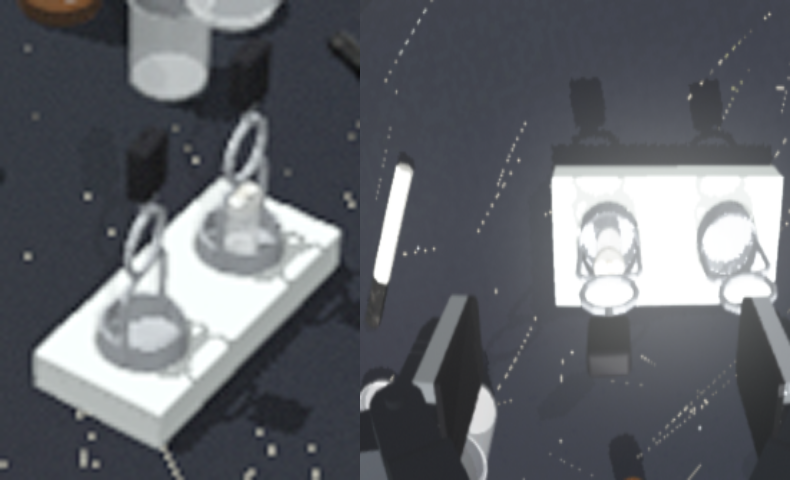

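Both carriers stand upright and level in their wells (vial carrier at the rear one). One numeric comparison with the first picture, then hand in.

```bash
python3 - <<'E'
from h import *
A=cv2.imread('pics/side.png',0).astype(np.float32); B=cv2.cvtColor(snapshot('side'),cv2.COLOR_RGB2GRAY).astype(np.float32)
for n,(x0,y0,x1,y1) in {'carrier':(325,200,355,255),'empty':(300,208,328,276),'timer':(330,325,385,375),'bottle':(212,245,252,300),'beaker':(305,165,352,210),'hook':(205,295,282,328)}.items():
    a,b=A[y0:y1,x0:x1],B[y0:y1,x0:x1]; print(n,np.round(cv2.phaseCorrelate(a,b,cv2.createHanningWindow(a.shape[::-1],cv2.CV_32F))[0],2),round(float(np.abs(a-b).mean()),1))
job_done(); print(get_obs()['clock'])
E
```

```text
carrier [0.06 0.18] 5.6
empty [0.03 0.04] 4.0
timer [-0.04  0.01] 3.8
bottle [-0.25  0.09] 4.1
beaker [-0.01  0.48] 4.5
hook [ 0.05 -0.01] 3.9
the job is handed in; nothing more can be done
the job is handed in; nothing more can be done
```

The carrier with the vial was weighed on the column scale and is back, fully down, in the well it came from. I handed the job in at about 45 s; no verdict was reported.

**Weighing:** It weighs about 5.7 N, or 0.58 kg, from the wrist force and the hook's travel of about 56 mm. I let go only once the vertical wrist force was near zero. It then bobbed about ±0.5 mm at first, settled to below 0.05 pixel in two cameras, and hung untouched and still for more than 2 s after that.

**Final checks against the first side picture:**
- The carrier is within 0.2 pixel of where it started.
- The empty carrier, the timer and the hook are within 0.1 pixel.
- The bottle reads 0.25 pixel off and the beaker 0.5 pixel. I never went near the bottle and passed the beaker only well above it, so I take these as image noise.

**Less than perfect:**
- While the carrier was held on the hook, small sideways loads built up. They reached about 2 N before release, which I eased out first, and about 3 N on regripping.
- Setting it down pressed about 3 to 6 N on the well floor just before I let go.
- I viewed 13 pictures, three over the budget of 10.

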